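# Bring the white bottle round on the carousel and put it on the balance

## Robot

A 7-joint arm with a two-finger parallel gripper is mounted at the origin on a cart in front of the work surface, level with it; the furniture and walls round the work are solid. World frame = base frame: x ahead of the robot, y to its left, z up, the work surface at z = 0. Lengths are in m, angles in rad, forces in N, time in s.
With the tool pointing down it reaches from about 0.4 to 0.85 m from the base axis. Payload 4.5 kg.
Tool frame: the origin (TCP) lies midway between the tips of the shut fingers; the grasp point (between the pads) lies 19 mm behind it; z points along the fingers, y is the direction in which the jaws open and shut (so a half turn about z gives the same grasp; the last joint's range is limited). The gripper opens to 88 mm and grips with 3 to 60 N. Pads are 18 mm wide; open, the fingers measure 123 mm over their backs; the gripper's body (75 mm by 187 mm) begins 45 mm behind the grasp point.
Start: joints at [1.222, 0.689, -0.195, 1.565, 0.157, 0.902, -0.215], TCP at [0.233, -0.58, 0.239] pointing down, gripper open.
Joint ranges: [-3.01, 3.01], [-0.46, 2.08], [-1.47, 1.51], [0.13, 2.56], [-1, 4.14], [0.04, 2.09], [-2.66, 2.66]. Speed limits (rad/s): [2.57, 2.57, 3.14, 3.14, 3.14, 3.14, 3.14].

## Interface

Orientations are given as a unit quaternion [x, y, z, w].
In Python, from plant import get_state, snapshot, finish_job, regions_of gives the robot as it stands.
- The arm moves only by the tool send_rows, never from a script. Its argument "series" is a list of rows, each an object of numbers: "grip": the opening, from 0 (shut) to 1 (fully open); "dx", "dy", "dz": the shift along the tool's x, y, z in mm; "turn": the turn about the tool's z in rad. A call has 1 to 20 rows; each row shifts and turns the commanded pose from where the row before left it, along the tool's axes as they then stand; what a row does not reach is not made up. A row lasts 1/10 s, in which the tool goes at most 50 mm and 8.59 degrees, less where a joint would pass 70% of its speed; a pose out of reach is approached as far as the arm can. A call is refused whole if a number of a shift passes 50 or a number of a turn 0.15, either way. A call with a gripper value outside its range is refused whole. The fingers move at their own pace and stop on an object; "force" is the grip in N (left out, the last holds). Time passes only in rows, so rows that do not move let the fingers close. It gives the time, the measured TCP pose, the force and the opening at its end, in the units of the state.
- get_state(): the state, without advancing time (a new reading comes with each control period).
- snapshot(name): name is "scene" or "top" or "wrist"; returns a dict with "img" (400x640x3 uint8, red, green, blue), "depth" (400x640 float32, m along the optical axis (not along the pixel's ray), 0 where there is no reading), "fov_y" (degrees; the focal length in pixels is half the picture's height over the tangent of half this angle, whatever the lens; pixels are square), "cx", "cy" (the principal point, pixels), "k1" (the pictures are not rectified: a ray, as slopes to the right and down, at radius r is drawn at 1 + k1 r^2 times it, then the intrinsics apply), "R" (3x3) and "t" (3): a world point X has camera coordinates R X + t. Camera axes: x right, y down, z forward; pixel columns grow to the right and rows downward; lengths in m; the calibration is good to about 2 mm. A picture is of the moment at which its call begins.
- finish_job(): hands the job in, once; it reports no verdict.
Trained networks look in a picture, given as the dict that the camera call returned (one of the last four; its "shot" number tells which), for a name from the list of things; names that differ only in an ending like _2 or _b are one class to them, and where a whole thing is asked for, a point or a joint stands for the part that bears it (a point fixed in the world has none). Each returns a list of dicts, best first, with "score" (0 to 1); they miss things now and then, are a little off and sometimes report something else, mostly with a low value. They report only what shows in the picture. A call takes as long as a camera call. They do not tell look-alikes from the thing itself.
- regions_of(picture, target): "pixels" (400x640 bool, what is visible of it) and "extent" ([left, top, right, bottom] in pixels, round what is visible of it).
The state is a dict: "clock": time; "q": joint angles; "qd": joint speeds; "joint_torque": joint torques, N m; "tool_pos": TCP position; "eef_rot": TCP orientation; "contact_force": force on the tool from outside, world axes, zero at the start; "moment": the same for the moment, N m; "opening": opening from 0.0 (shut) to 1.0 (fully open).
Only numpy, scipy, OpenCV 4.12 (cv2) and the standard library are available. Lean on these libraries where they do the work, as an engineer would, in place of code of your own. Each camera call takes 0.05 s, during which the arm holds its last target.

## Task

The white plastic bottle is shut away under the clear guard at the back of the bottle carousel. Turn the carousel until that bottle has come round to the middle of the open front, then lift it out and stand it upright, wholly on the round pan of the balance, without dropping it. Leave the two amber bottles standing in their compartments and do not knock over the beaker.

Things in the scene. Friction and masses are not known exactly. Their poses are not given: they have to be found in the camera images.
- white_center (a point): Centre, half-way up, of the loose white plastic bottle (the only white one): 113 mm tall, round body 52 mm across up to 89 mm above its foot, then a white cap 38 mm across; about 90 g. Its axes are the bottle's, z up. It starts under the guard in one of the two rear compartments.
- amber_a: Amber glass bottle with black cap, 52 mm across, 116 mm tall, loose in a compartment of the carousel; origin at the centre of its underside, z up.
- amber_b: The second amber glass bottle with black cap, same size and origin as the first, in another compartment. One compartment is empty.
- deck: Carousel deck: white disc 244 mm across, turns either way over a full turn about its upright axis, light friction (0.06 N m, 0.6 N at a post), stays where left. Origin on the axis, 14 mm above the table; compartment floor 13 mm higher. Yaw is its turn. Crossed grey dividers 35 mm high, at 45 deg to its x and y, make 4 compartments centred on its +x, +y, -x, -y; bottles stand 78 mm from the axis. Hub 28 mm wide, 42 high.
- post0 (a point): Top of one of four blue upright finger posts on the deck, 110 mm from its axis, at the outer ends of the dividers: 12 mm across, rounded top about 128 mm above the table; a grey collar 18 mm across goes up to 67 mm. Push it sideways to turn the carousel.
- post1 (a point): Top of another of the four posts, like post0, 90 degrees further round (counter-clockwise from above).
- post2 (a point): Top of another of the four posts, like post0, 180 degrees further round (counter-clockwise from above).
- post3 (a point): Top of another of the four posts, like post0, 270 degrees further round (counter-clockwise from above).
- guard: Fixed base and clear box guard with aluminium edges. It covers the half of the carousel on its +x side (back): roof 155 to 161 mm above the table, front edge of the roof at x = -4 mm, side walls at y = +-135 mm, back wall at x = 135 mm. Its -x half is open above and in front; -x points to the middle of the open front. Origin on the carousel's axis, on the table.
- pan (a point): Centre of the top face of the balance's round steel pan, 120 mm across, 60 mm above the table. The balance is a fixed low white box, 150 mm wide (y) and 165 mm deep, from 100 mm in front of the pan's centre (its own -x) to 65 mm behind it, top at 45 mm.
- beaker: Empty glass beaker, 60 mm across and 71 mm tall, loose, on the table behind the balance; origin at the centre of its underside, z up.
Not all that is in view belongs to the job. What is shaped like the amber_b but purple is not meant.

How it is judged:
On the way:
1. the white bottle, standing in its compartment, has come round to the open front (within about 55 degrees of its middle) (x of white_center in the frame of guard below -0.045 m and horizontal distance between white_center and deck below 0.105 m and z of white_center in the frame of deck below 0.08 m and angle between white_center's own z axis and vertical below 0.2 rad), for 0.2 s.
At the end, for the whole second after the job is handed in: The white bottle stands upright (within 0.1 rad) and wholly on the pan (centre within 33 mm of the pan's centre), released; both amber bottles stand upright in the carousel's compartments, the carousel is at rest and the beaker has not been knocked over (horizontal distance between white_center and pan below 0.033 m and z of white_center in the frame of pan between 0.0505 and 0.0625 m and angle between white_center's own z axis and vertical below 0.1 rad and horizontal distance between each of amber_a, amber_b and deck below 0.11 m and z of each of amber_a, amber_b in the frame of deck below 0.025 m and angle between each of amber_a, amber_b's own z axis and vertical below 0.15 rad and angular speed of deck below 0.1 rad/s); the robot touches nothing.
It fails at once if an amber bottle or the beaker is tipped over (more than 0.5 rad) (angle between any of amber_a, amber_b, beaker's own z axis and vertical above 0.5 rad).
It fails at once if the white bottle is let fall from more than about 2 cm, or flung (linear speed of white_bottle above 0.65 m/s and contact force between white_bottle and the arm below 0.02 N and contact force between white_bottle and the fingers below 0.02 N).
It also fails if it takes over 64 s, if anything falls off the work surface, if the arm or the gripper's body presses on something with over 40 N, if the wrist force passes 120 N, or if a joint passes its speed limit or range.

## Working session

There is one attempt and no reset: what is moved stays moved. The work goes in short steps, Python scripts to look and compute and a tool call to move; the robot and the scene stay as the last step left them, time stands still between calls to the robot, and variables do not carry over. Pictures are saved under pics/ and viewed, and the job is handed in when it is done.

Besides the shell and the picture viewer there is one more tool, called after ">>>" as name(argument=value, ...), one argument or row to a line, values as JSON. send_rows: Moves the arm, as the interface text tells. Its arguments: {"type":"object","properties":{"series":{"type":"array","items":{"type":"object","properties":{"grip":{"type":"number"},"dx":{"type":"number"},"dy":{"type":"number"},"dz":{"type":"number"},"turn":{"type":"number"}}}},"force":{"type":"number"}},"required":["series"]}

```bash
ls; mkdir -p pics; cat > h.py <<'E'
import numpy as np, cv2
from plant import get_state, snapshot, finish_job, regions_of
def K(p):
    f=200/np.tan(np.radians(p["fov_y"])/2); return np.array([[f,0,p["cx"]],[0,f,p["cy"]],[0,0,1.]]),np.array([p["k1"],0,0,0,0.])
def ray(p,uv):
    k,d=K(p); return cv2.undistortPoints(np.array(uv,float).reshape(-1,1,2),k,d).reshape(-1,2)
def atz(p,uv,z):
    r=ray(p,uv); d=np.c_[r,np.ones(len(r))]@p["R"]; c=-p["R"].T@p["t"]
    return c+d*((z-c[2])/d[:,2])[:,None]
def cloud(p,mask=None):
    m=p["depth"]>0
    if mask is not None: m&=mask
    v,u=np.nonzero(m); r=ray(p,np.c_[u,v]); z=p["depth"][v,u]
    return (np.c_[r*z[:,None],z]-p["t"])@p["R"]
def proj(p,X):
    k,d=K(p); return cv2.projectPoints(np.array(X,float).reshape(-1,1,3),cv2.Rodrigues(np.array(p["R"],float))[0],np.array(p["t"],float),k,d)[0].reshape(-1,2)
def save(p,n): cv2.imwrite("pics/"+n,p["img"][:,:,::-1])
E
python3 - <<'E'
from h import *
for n in ["scene","top","wrist"]:
    p=snapshot(n); p["R"]=np.array(p["R"]);p["t"]=np.array(p["t"]); save(p,n+"0.png"); print(n,p["fov_y"],p["k1"],-p["R"].T@p["t"])
    for t in ["white_center","amber_a","deck","post0","guard","pan","beaker"]:
        print(t,[(round(r["score"],2),r["extent"]) for r in regions_of(p,t)])
s=get_state();print(s)
E
```

```text
pics
scene 53.4382024077902 -0.09322391488389456 [ 0.12790155 -0.34323233  0.73009332]
white_center [(0.56, [395.4, 231.2, 414.3, 253.1])]
amber_a [(0.86, [346.7, 203.7, 368.8, 241.6]), (0.85, [332.5, 235.4, 363.4, 288.3]), (0.75, [189.9, 163.1, 215.1, 204.0]), (0.64, [221.3, 209.1, 248.8, 258.8])]
deck [(0.96, [318.2, 215.5, 433.9, 315.7])]
post0 [(0.93, [320.9, 216.5, 439.1, 318.1])]
guard [(0.59, [332.0, 152.4, 482.6, 304.5]), (0.42, [347.5, 202.5, 369.3, 241.1])]
pan [(0.64, [233.7, 163.1, 322.3, 236.6])]
beaker [(0.88, [288.9, 148.9, 311.1, 181.4])]
top 49.023172872731465 -0.0778686672985988 [0.39516117 0.04151449 1.18299436]
white_center []
amber_a [(0.93, [278.9, 249.9, 299.5, 269.6]), (0.66, [365.4, 205.3, 385.0, 230.8]), (0.63, [202.2, 233.9, 230.6, 257.9]), (0.56, [345.8, 185.8, 364.4, 193.6])]
deck [(0.74, [336.5, 184.4, 427.6, 235.3])]
post0 [(0.84, [335.3, 182.4, 426.5, 237.9])]
guard [(0.66, [331.7, 126.8, 446.6, 192.8])]
pan [(0.75, [246.4, 168.8, 309.3, 235.5])]
beaker [(0.56, [250.7, 142.6, 274.4, 169.0])]
wrist 68.7221498744467 -0.041731141136633204 [ 0.30202696 -0.55320668  0.38503326]
white_center []
amber_a []
deck []
post0 []
guard []
pan []
beaker []
{'clock': 1.2, 'q': array([ 1.221808  ,  0.68910735, -0.19462125,  1.56529493,  0.1573148 ,
        0.90254263, -0.21512453]), 'qd': array([-0.00083485, -0.00040831, -0.00094764,  0.0027074 , -0.00021409,
       -0.00044814,  0.00013124]), 'joint_torque': array([-4.97570618e-04, -5.27509046e+01, -1.26709040e+00, -1.53747904e+01,
       -5.17412787e-02, -6.31208059e-04,  3.82956284e-05]), 'tool_pos': array([ 0.2334757 , -0.5797661 ,  0.23874002]), 'eef_rot': array([9.81737813e-01, 1.90238971e-01, 5.98316254e-06, 1.64573778e-05]), 'contact_force': array([-0.12122626,  0.48514115,  0.28179183]), 'moment': array([0.00957517, 0.04602065, 0.03738609]), 'opening': 0.9995325086260459}
```

View pics/scene0.png

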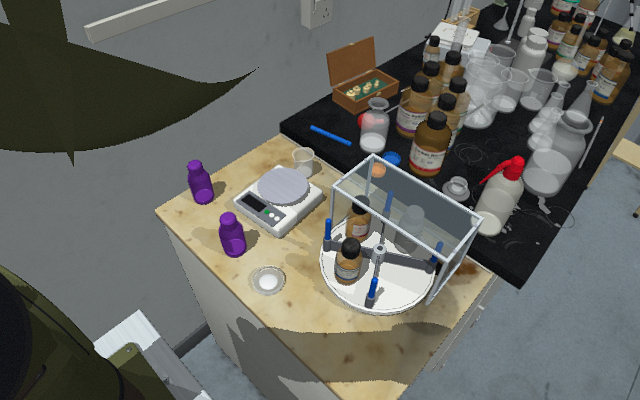

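View pics/top0.png

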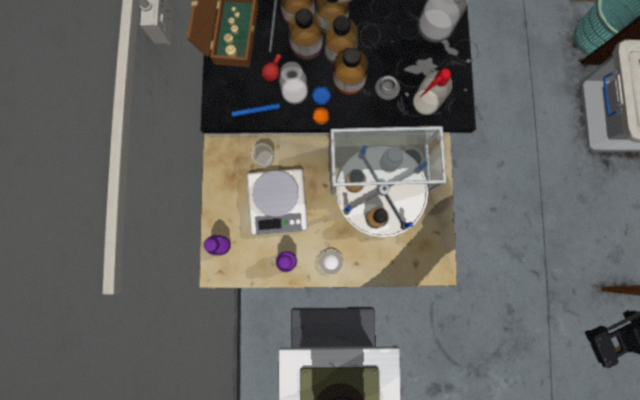

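```bash
python3 - <<'E'
from h import *
p=snapshot("top"); q=snapshot("scene")
np.savez("s0.npz",p=p,q=q,allow_pickle=True)
c=p["img"][115:250,235:455,::-1]; cv2.imwrite("pics/topc.png",cv2.resize(c,None,fx=3.5,fy=3.5,interpolation=cv2.INTER_CUBIC))
c=q["img"][140:325,225:490,::-1]; cv2.imwrite("pics/scc.png",cv2.resize(c,None,fx=3,fy=3,interpolation=cv2.INTER_CUBIC))
E
```

```text
(no output)
```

View pics/topc.png

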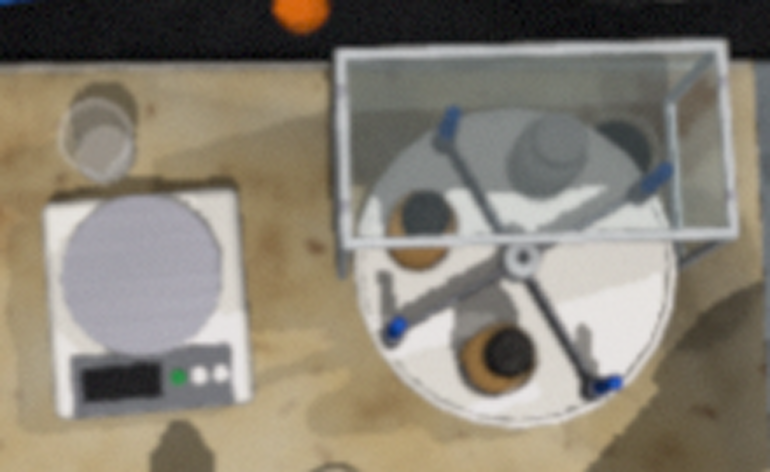

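View pics/scc.png

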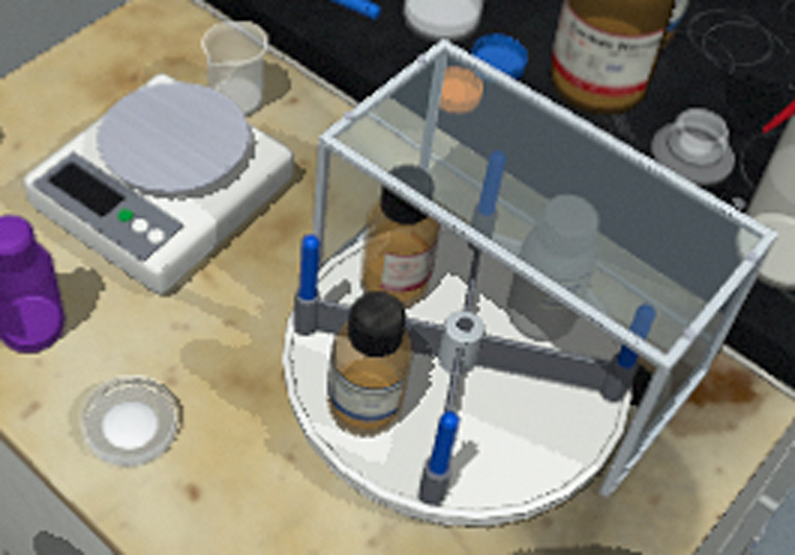

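```bash
python3 - <<'E'
from h import *
d=np.load("s0.npz",allow_pickle=True); p=d["p"].item(); q=d["q"].item()
t=lambda L:np.array(L,float)/3.5+[235,115]-.35
s=lambda L:np.array(L,float)/3+[225,140]-.33
print("roof fl fr br bl",atz(p,t([(347,243),(737,236),(725,43),(337,52)]),.161))
print("posts top",atz(p,t([(396,324),(612,383),(455,112),(660,172)]),.126))
print("posts sc",atz(q,s([(311,239),(449,416),(496,156),(643,312)]),.126))
print("hub",atz(p,t([(522,256)]),.056),atz(q,s([(465,325)]),.056))
m=cv2.fitEllipse(np.array(t([(62,275),(221,278),(142,195),(142,353)]+[(87,222),(197,222),(87,332),(197,332)]),np.float32)); print(m)
print("pan",atz(p,[m[0]],.06), atz(q,s([(176,137)]),.06))
for n,P in(("top",p),("sc",q)):
    X=cloud(P); z=X[:,2]
    C=np.array([.57,-.1])
    w=X[(abs(z-.06)<.006)&(abs(X[:,1]-.18)<.12)&(abs(X[:,0]-.57)<.15)]; print(n,"pan depth",len(w),(w.min(0)+w.max(0))/2,np.median(w,0))
    w=X[(z>.13)&(z<.15)&(X[:,0]<.75)&(X[:,1]<.05)&(X[:,1]>-.25)&(X[:,0]>.4)];print(len(w),w.min(0),w.max(0))
print("amber front cap",atz(p,t([(509,352)]),.143),atz(q,s([(377,310)]),.143))
print("amber left cap",atz(p,t([(427,213)]),.143),atz(q,s([(408,185)]),.143))
print("white cap",atz(p,t([(557,143)]),.14),atz(q,s([(570,215)]),.14))
print("beaker",atz(p,t([(97,135)]),.071),atz(q,s([(236,45)]),.071))
E
```

```text
roof fl fr br bl [[ 0.56140894  0.01241823  0.161     ]
 [ 0.56458759 -0.25315801  0.161     ]
 [ 0.70029466 -0.25139796  0.161     ]
 [ 0.6944409   0.01783855  0.161     ]]
posts top [[ 0.51003646 -0.02193108  0.126     ]
 [ 0.46779814 -0.17105014  0.126     ]
 [ 0.66046335 -0.0660115   0.126     ]
 [ 0.61650474 -0.21031144  0.126     ]]
posts sc [[ 0.50990857 -0.02193074  0.126     ]
 [ 0.46799311 -0.17078554  0.126     ]
 [ 0.6568826  -0.06352868  0.126     ]
 [ 0.61343744 -0.212638    0.126     ]]
hub [[ 0.56783766 -0.12082664  0.056     ]] [[ 0.57242122 -0.11335637  0.056     ]]
((275.15045166015625, 193.35252380371094), (44.786888122558594, 45.018280029296875), 92.3426284790039)
pan [[0.55461508 0.16144247 0.06      ]] [[0.55334576 0.15903258 0.06      ]]
top pan depth 1664 [0.55276693 0.2018261  0.05999542] [0.55598881 0.16380815 0.06004812]
181 [ 0.47251934 -0.24914882  0.13002962] [0.68990043 0.01970968 0.14831694]
sc pan depth 1609 [0.55123645 0.20134266 0.05993014] [0.55421407 0.16613871 0.05972836]
349 [ 0.47071914 -0.24984664  0.13000954] [0.69766173 0.01785888 0.14981144]
amber front cap [[ 0.48841605 -0.09769729  0.143     ]] [[ 0.48625482 -0.09757959  0.143     ]]
amber left cap [[ 0.58490281 -0.04344127  0.143     ]] [[ 0.57877695 -0.04545867  0.143     ]]
white cap [[ 0.63449543 -0.13539402  0.14      ]] [[ 0.63607036 -0.13744683  0.14      ]]
beaker [[0.65849154 0.19436166 0.071     ]] [[0.6546639  0.19394508 0.071     ]]
```

>>> send_rows(
  series=[
    {"dx": 15,"dy": -12,"grip": 0.36},
    {"dx": 25,"dy": -20},
    {"dx": 28,"dy": -22},
    {"dx": 28,"dy": -22},
    {"dx": 28,"dy": -22},
    {"dx": 28,"dy": -22},
    {"dx": 28,"dy": -22},
    {"dx": 28,"dy": -22},
    {"dx": 28,"dy": -22},
    {"dx": 28,"dy": -22},
    {"dx": 28,"dy": -22},
    {"dx": 28,"dy": -22},
    {"dx": 28,"dy": -22},
    {"dx": 21,"dy": -15,"dz": 20},
    {"dx": 2,"dy": -2,"turn": -0.06,"dz": 20},
    {"turn": -0.06,"dz": 10},
    {},
  ],
)

```text
schema error: expected keys grip, dx, dy, dz, turn
```

```bash
cat >> h.py <<'E'
C=np.array([.564,-.118])
def tool(s=None):
    s=s or get_state(); x,y,z,w=s["eef_rot"]
    xh=np.array([1-2*(y*y+z*z),2*(x*y+w*z)]); phi=np.arctan2(xh[1],xh[0]); t=s["tool_pos"]
    r=t[:2]-C
    print("t",round(s["clock"],2),"tcp",t.round(4),"phi",np.degrees(phi).round(1),"r",np.hypot(*r).round(4),"theta",(np.degrees(np.arctan2(r[1],r[0]))%360).round(1),"op",round(s["opening"],3),"F",s["contact_force"].round(1))
    return t,phi
def delta(X,phi=None):
    t,ph=tool(); d=np.array(X)-t; c,s=np.cos(ph),np.sin(ph)
    print("dx dy dz mm",(1000*np.array([d[0]*c+d[1]*s,d[0]*s-d[1]*c,-d[2]])).round(1))
E
python3 -c "
from h import *
delta([.4685,-.1705,.11])
p=snapshot('wrist');save(p,'w1.png');print(proj(p,[[.4685,-.1705,.126]]))"
```

```text
t 1.3 tcp [ 0.2335 -0.5798  0.2387] phi 21.9 r 0.5679 theta 234.4 op 1.003 F [ 0.5 -0.5 -0. ]
dx dy dz mm [ 370.9 -291.9  128.7]
[[ -28.57960592 -228.89976822]]
```

>>> send_rows(
  series=[
    {"dx": 15,"dy": -12,"dz": 0,"turn": 0,"grip": 0.36},
    {"dx": 25,"dy": -20,"dz": 0,"turn": 0,"grip": 0.36},
    {"dx": 28,"dy": -22,"dz": 0,"turn": 0,"grip": 0.36},
    {"dx": 28,"dy": -22,"dz": 0,"turn": 0,"grip": 0.36},
    {"dx": 28,"dy": -22,"dz": 0,"turn": 0,"grip": 0.36},
    {"dx": 28,"dy": -22,"dz": 0,"turn": 0,"grip": 0.36},
    {"dx": 28,"dy": -22,"dz": 0,"turn": 0,"grip": 0.36},
    {"dx": 28,"dy": -22,"dz": 0,"turn": 0,"grip": 0.36},
    {"dx": 28,"dy": -22,"dz": 0,"turn": 0,"grip": 0.36},
    {"dx": 28,"dy": -22,"dz": 0,"turn": 0,"grip": 0.36},
    {"dx": 28,"dy": -22,"dz": 0,"turn": 0,"grip": 0.36},
    {"dx": 28,"dy": -22,"dz": 0,"turn": 0,"grip": 0.36},
    {"dx": 28,"dy": -22,"dz": 0,"turn": 0,"grip": 0.36},
    {"dx": 21,"dy": -15,"dz": 20,"turn": 0,"grip": 0.36},
    {"dx": 2,"dy": -3,"dz": 20,"turn": -0.06,"grip": 0.36},
    {"dx": 0,"dy": 0,"dz": 10,"turn": -0.06,"grip": 0.36},
    {"dx": 0,"dy": 0,"dz": 0,"turn": 0,"grip": 0.36},
  ],
)

```text
clock: 3.05
tool_pos: [0.4679, -0.1697, 0.1876]
eef_rot: [0.968, 0.249, -0.001, -0.001]
contact_force: [0.1, -0.2, 0.0]
opening: 0.361
```

```bash
python3 -c "
from h import *
delta([.4685,-.1705,.11])
p=snapshot('wrist');save(p,'w2.png');print(proj(p,[[.4685,-.1705,.128]]))"
```

```text
t 3.05 tcp [ 0.4679 -0.1697  0.1876] phi 28.9 r 0.1092 theta 208.3 op 0.361 F [ 0.1 -0.2  0. ]
dx dy dz mm [ 0.2  1.  77.6]
[[320.207878   213.85101954]]
```

View pics/w2.png

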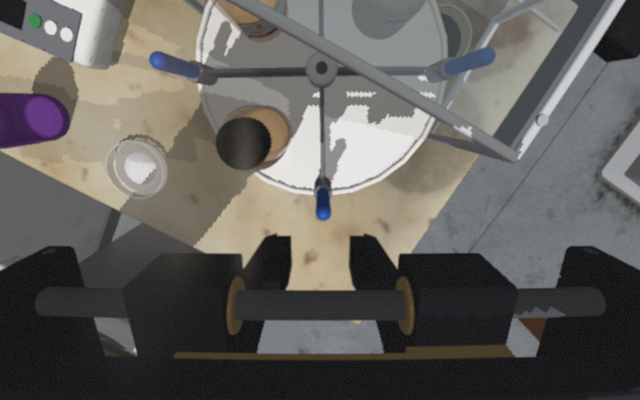

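>>> send_rows(
  series=[
    {"dx": 0,"dy": 1,"dz": 25,"turn": 0,"grip": 0.36},
    {"dx": 0,"dy": 0,"dz": 25,"turn": 0,"grip": 0.36},
    {"dx": 0,"dy": 0,"dz": 20,"turn": 0,"grip": 0.36},
    {"dx": 0,"dy": 0,"dz": 9,"turn": 0,"grip": 0.36},
    {"dx": 0,"dy": 0,"dz": 0,"turn": 0,"grip": 0.36},
    {"dx": 0,"dy": -3,"dz": 0,"turn": 0.02,"grip": 0.36},
    {"dx": 0,"dy": -4,"dz": 0,"turn": 0.04,"grip": 0.36},
    {"dx": 0.2,"dy": -7,"dz": 0,"turn": 0.06,"grip": 0.36},
    {"dx": 0.3,"dy": -8.8,"dz": 0,"turn": 0.08,"grip": 0.36},
    {"dx": 0.3,"dy": -8.8,"dz": 0,"turn": 0.08,"grip": 0.36},
    {"dx": 0.3,"dy": -8.8,"dz": 0,"turn": 0.08,"grip": 0.36},
    {"dx": 0.3,"dy": -8.8,"dz": 0,"turn": 0.08,"grip": 0.36},
  ],
)

```text
clock: 4.3
tool_pos: [0.4554, -0.1242, 0.1107]
eef_rot: [1.0, 0.029, 0.001, 0.0]
contact_force: [0.7, 0.2, 0.1]
opening: 0.362
```

```bash
python3 -c "
from h import *
tool()
p=snapshot('scene');save(p,'s2.png')"
```

```text
t 4.3 tcp [ 0.4554 -0.1242  0.1107] phi 3.3 r 0.1088 theta 183.3 op 0.362 F [0.7 0.2 0.1]
```

View pics/s2.png

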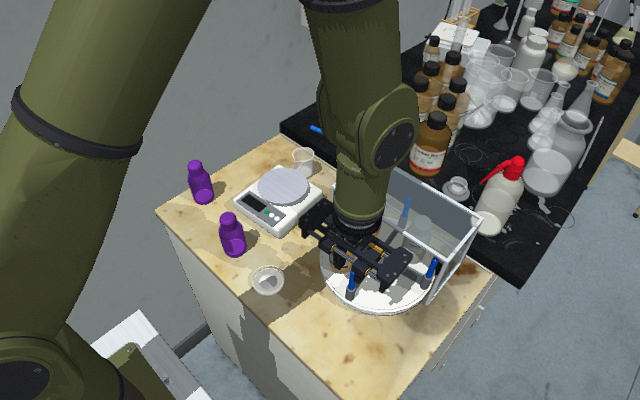

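>>> send_rows(
  series=[
    {"dx": 0.3,"dy": -8.8,"dz": 0,"turn": 0.08,"grip": 0.36},
    {"dx": 0.3,"dy": -8.8,"dz": 0,"turn": 0.08,"grip": 0.36},
    {"dx": 0.3,"dy": -8.8,"dz": 0,"turn": 0.08,"grip": 0.36},
    {"dx": 0.3,"dy": -8.8,"dz": 0,"turn": 0.08,"grip": 0.36},
    {"dx": 0.3,"dy": -8.8,"dz": 0,"turn": 0.08,"grip": 0.36},
    {"dx": 0.3,"dy": -8.8,"dz": 0,"turn": 0.08,"grip": 0.36},
    {"dx": 0.3,"dy": -8.8,"dz": 0,"turn": 0.08,"grip": 0.36},
    {"dx": 0.3,"dy": -8.8,"dz": 0,"turn": 0.08,"grip": 0.36},
    {"dx": 0.3,"dy": -8.8,"dz": 0,"turn": 0.08,"grip": 0.36},
    {"dx": 0.3,"dy": -8.8,"dz": 0,"turn": 0.08,"grip": 0.36},
    {"dx": 0.3,"dy": -8.8,"dz": 0,"turn": 0.08,"grip": 0.36},
    {"dx": 0.3,"dy": -8.8,"dz": 0,"turn": 0.08,"grip": 0.36},
    {"dx": 0.2,"dy": -6.6,"dz": 0,"turn": 0.06,"grip": 0.36},
    {"dx": 0.1,"dy": -5.5,"dz": 0,"turn": 0.05,"grip": 0.36},
    {"dx": 0,"dy": -3.3,"dz": 0,"turn": 0.03,"grip": 0.36},
    {"dx": 0,"dy": -2,"dz": 0,"turn": 0.02,"grip": 0.36},
    {"dx": 0,"dy": 0,"dz": 0,"turn": 0,"grip": 0.36},
  ],
)

```text
clock: 6.05
tool_pos: [0.5102, -0.0212, 0.1099]
eef_rot: [0.864, -0.504, 0.0, -0.0]
contact_force: [-0.7, 0.2, 1.0]
opening: 0.362
```

```bash
python3 -c "
from h import *
tool()
p=snapshot('wrist');save(p,'w3.png')
p=snapshot('scene');save(p,'s3.png')"
```

```text
t 6.05 tcp [ 0.5102 -0.0212  0.1099] phi -60.6 r 0.1107 theta 119.1 op 0.362 F [-0.7  0.2  1. ]
```

View pics/w3.png

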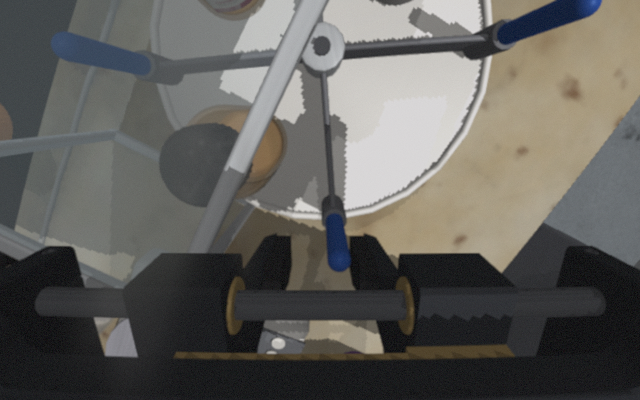

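View pics/s3.png

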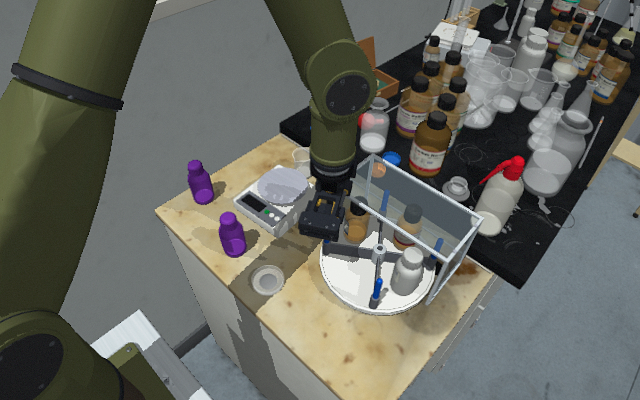

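```bash
python3 -c "
from h import *
im=cv2.imread('pics/s3.png')[235:320,310:450]; cv2.imwrite('pics/s3c.png',cv2.resize(im,None,fx=5,fy=5,interpolation=cv2.INTER_CUBIC))"
```

```text
(no output)
```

View pics/s3c.png

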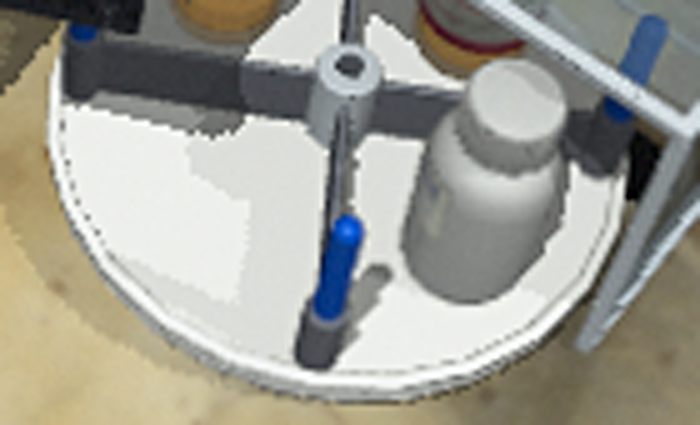

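>>> send_rows(
  series=[
    {"dx": 0,"dy": 2,"dz": -15,"turn": 0,"grip": 0.36},
    {"dx": 0,"dy": 2,"dz": -30,"turn": 0,"grip": 0.36},
    {"dx": -2,"dy": 0,"dz": -25,"turn": 0,"grip": 0.36},
  ],
)

```text
clock: 6.45
tool_pos: [0.5049, -0.0224, 0.1806]
eef_rot: [0.863, -0.505, -0.0, 0.0]
contact_force: [0.9, -0.3, -0.3]
opening: 0.36
```

```bash
python3 -c "
from h import *
q=np.load('s0.npz',allow_pickle=True)['q'].item()
X=atz(q,[[379.4,280.6]],.126)[0];print(X); r=X[:2]-C;print(np.hypot(*r),np.degrees(np.arctan2(*r[::-1]))%360)
X[2]=.18;delta(X)
"
```

```text
[ 0.4705967  -0.18006135  0.126     ]
0.11214181802971723 213.60185240228324
t 6.45 tcp [ 0.5049 -0.0224  0.1806] phi -60.6 r 0.1124 theta 121.7 op 0.36 F [ 0.9 -0.3 -0.3]
dx dy dz mm [120.6 107.3   0.6]
```

>>> send_rows(
  series=[
    {"dx": 1,"dy": 14.9,"dz": 0,"turn": -0.134,"grip": 0.36},
    {"dx": 1,"dy": 14.9,"dz": 0,"turn": -0.134,"grip": 0.36},
    {"dx": 1,"dy": 14.9,"dz": 0,"turn": -0.134,"grip": 0.36},
    {"dx": 1,"dy": 14.9,"dz": 0,"turn": -0.134,"grip": 0.36},
    {"dx": 1,"dy": 14.9,"dz": 0,"turn": -0.134,"grip": 0.36},
    {"dx": 1,"dy": 14.9,"dz": 0,"turn": -0.134,"grip": 0.36},
    {"dx": 1,"dy": 14.9,"dz": 0,"turn": -0.134,"grip": 0.36},
    {"dx": 1,"dy": 14.9,"dz": 0,"turn": -0.134,"grip": 0.36},
    {"dx": 1,"dy": 14.9,"dz": 0,"turn": -0.134,"grip": 0.36},
    {"dx": 1,"dy": 14.9,"dz": 0,"turn": -0.134,"grip": 0.36},
    {"dx": 1,"dy": 14.9,"dz": 0,"turn": -0.134,"grip": 0.36},
    {"dx": 1,"dy": 14.9,"dz": 0,"turn": -0.134,"grip": 0.36},
    {"dx": 0,"dy": 0,"dz": 0,"turn": -0.03,"grip": 0.36},
    {"dx": 0,"dy": 0,"dz": 0,"turn": 0,"grip": 0.36},
  ],
)

```text
clock: 7.85
tool_pos: [0.4647, -0.177, 0.1796]
eef_rot: [0.958, 0.285, -0.0, -0.0]
contact_force: [0.1, 1.0, -0.2]
opening: 0.359
```

```bash
python3 -c "
from h import *
delta([.4715,-.1798,.11])
p=snapshot('wrist');save(p,'w4.png');print(proj(p,[[.4715,-.1798,.128]]))"
```

```text
t 7.85 tcp [ 0.4647 -0.177   0.1796] phi 33.1 r 0.1155 theta 210.7 op 0.359 F [ 0.1  1.  -0.2]
dx dy dz mm [ 4.2  6.1 69.6]
[[327.22914862 212.3758504 ]]
```

View pics/w4.png

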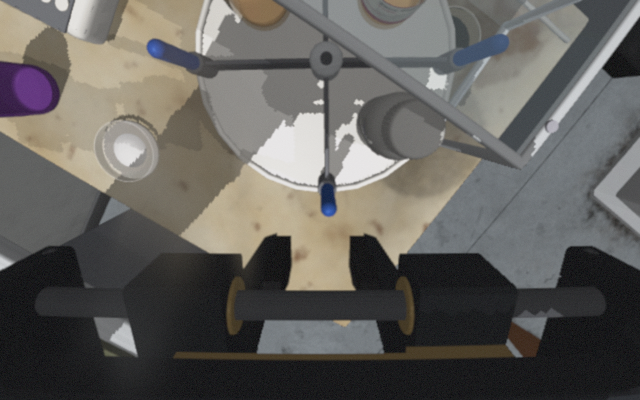

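>>> send_rows(
  series=[
    {"dx": 4,"dy": 5,"dz": 20,"turn": 0,"grip": 0.36},
    {"dx": 0,"dy": 0,"dz": 25,"turn": 0,"grip": 0.36},
    {"dx": 0,"dy": 0,"dz": 17,"turn": 0,"grip": 0.36},
    {"dx": 0,"dy": 0,"dz": 8,"turn": 0,"grip": 0.36},
    {"dx": 0,"dy": 0,"dz": 0,"turn": 0,"grip": 0.36},
    {"dx": 0,"dy": -3,"dz": 0,"turn": 0.02,"grip": 0.36},
    {"dx": 0,"dy": -4.4,"dz": 0,"turn": 0.04,"grip": 0.36},
    {"dx": 0.2,"dy": -6.6,"dz": 0,"turn": 0.06,"grip": 0.36},
    {"dx": 0.3,"dy": -8.8,"dz": 0,"turn": 0.08,"grip": 0.36},
    {"dx": 0.3,"dy": -8.8,"dz": 0,"turn": 0.08,"grip": 0.36},
    {"dx": 0.3,"dy": -8.8,"dz": 0,"turn": 0.08,"grip": 0.36},
    {"dx": 0.3,"dy": -8.8,"dz": 0,"turn": 0.08,"grip": 0.36},
    {"dx": 0.3,"dy": -8.8,"dz": 0,"turn": 0.08,"grip": 0.36},
    {"dx": 0.3,"dy": -8.8,"dz": 0,"turn": 0.08,"grip": 0.36},
    {"dx": 0.3,"dy": -8.8,"dz": 0,"turn": 0.08,"grip": 0.36},
    {"dx": 0.3,"dy": -8.8,"dz": 0,"turn": 0.08,"grip": 0.36},
    {"dx": 0.3,"dy": -8.8,"dz": 0,"turn": 0.08,"grip": 0.36},
  ],
)

```text
clock: 9.6
tool_pos: [0.4564, -0.0896, 0.1106]
eef_rot: [0.991, -0.132, 0.001, 0.0]
contact_force: [0.9, -0.8, 0.2]
opening: 0.357
```

```bash
python3 -c "
from h import *
tool()"
```

```text
t 9.6 tcp [ 0.4564 -0.0896  0.1106] phi -15.2 r 0.1112 theta 165.2 op 0.357 F [ 0.9 -0.8  0.2]
```

>>> send_rows(
  series=[
    {"dx": 0.3,"dy": -8.8,"dz": 0,"turn": 0.08,"grip": 0.36},
    {"dx": 0.3,"dy": -8.8,"dz": 0,"turn": 0.08,"grip": 0.36},
    {"dx": 0.3,"dy": -8.8,"dz": 0,"turn": 0.08,"grip": 0.36},
    {"dx": 0.3,"dy": -8.8,"dz": 0,"turn": 0.08,"grip": 0.36},
    {"dx": 0.3,"dy": -8.8,"dz": 0,"turn": 0.08,"grip": 0.36},
    {"dx": 0.3,"dy": -8.8,"dz": 0,"turn": 0.08,"grip": 0.36},
    {"dx": 0.2,"dy": -6,"dz": 0,"turn": 0.06,"grip": 0.36},
    {"dx": 0,"dy": -3.5,"dz": 0,"turn": 0.03,"grip": 0.36},
    {"dx": 0,"dy": -2,"dz": 0,"turn": 0.02,"grip": 0.36},
    {"dx": 0,"dy": 0,"dz": 0,"turn": 0,"grip": 0.36},
    {"dx": 0,"dy": 3,"dz": 0,"turn": 0,"grip": 0.36},
    {"dx": 0,"dy": 3,"dz": -15,"turn": 0,"grip": 0.36},
    {"dx": 0,"dy": 0,"dz": -30,"turn": 0,"grip": 0.36},
    {"dx": 0,"dy": 0,"dz": -30,"turn": 0,"grip": 0.36},
    {"dx": 0,"dy": 0,"dz": -30,"turn": 0,"grip": 0.8},
  ],
)

```text
clock: 11.1
tool_pos: [0.4836, -0.0403, 0.2157]
eef_rot: [0.911, -0.412, -0.0, 0.0]
contact_force: [0.4, 1.1, -0.1]
opening: 0.431
```

```bash
python3 -c "
from h import *
tool()
p=snapshot('scene');save(p,'s5.png');np.savez('s5.npz',p=p)
r=regions_of(p,'white_center');print([(x['score'],x['extent']) for x in r])
im=p['img'][190:335,270:490,::-1]; cv2.imwrite('pics/s5c.png',cv2.resize(im,None,fx=3.5,fy=3.5,interpolation=cv2.INTER_CUBIC))
p=snapshot('wrist');save(p,'w5.png');np.savez('w5.npz',p=p)"
```

```text
t 11.1 tcp [ 0.4836 -0.0403  0.2157] phi -48.7 r 0.1118 theta 136.0 op 0.431 F [ 0.4  1.1 -0.1]
[(0.6, [341.2, 244.8, 368.9, 294.7]), (0.24, [234.1, 159.6, 310.5, 236.7])]
```

View pics/s5c.png

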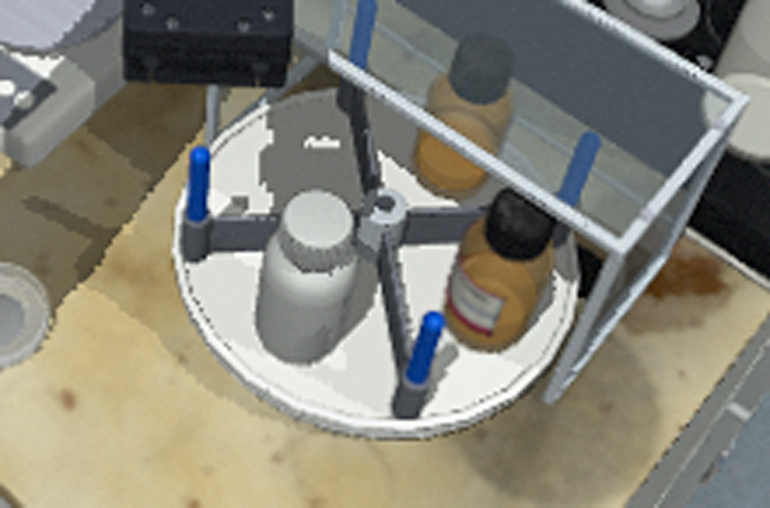

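View pics/w5.png

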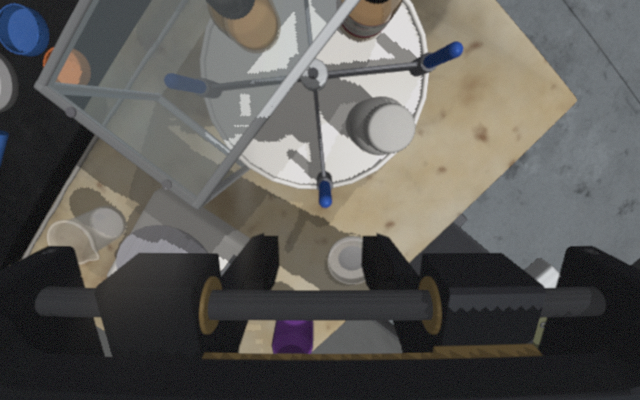

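```bash
python3 -c "
from h import *
p=np.load('s5.npz',allow_pickle=True)['p'].item();w=np.load('w5.npz',allow_pickle=True)['p'].item()
print(atz(p,[[318/3.5+269.7,221/3.5+189.7]],.14),atz(w,[[389.5,128]],.14))
print('posts',atz(p,[[200/3.5+269.7,153/3.5+189.7],[432/3.5+269.7,318/3.5+189.7]],.126), atz(w,[[324,190],[458,50]],.126))
for q in(p,w):
  X=cloud(q); a=X[(abs(X[:,2]-.14)<.004)&(np.hypot(*(X[:,:2]-[.488,-.115]).T)<.035)]; print(len(a),a.mean(0),(a.min(0)+a.max(0))/2)
delta([.487,-.118,.20])
im=w['img'][60:220,290:470,::-1]; cv2.imwrite('pics/w5c.png',cv2.resize(im,None,fx=3.5,fy=3.5))
"
```

```text
[[ 0.48438866 -0.12378391  0.14      ]] [[ 0.4888297  -0.12212496  0.14      ]]
posts [[ 0.48228435 -0.04355454  0.126     ]
 [ 0.48750174 -0.19746877  0.126     ]] [[ 0.49131039 -0.05104651  0.126     ]
 [ 0.48785797 -0.1991404   0.126     ]]
272 [ 0.48589892 -0.12241392  0.13893727] [ 0.48649722 -0.12223782  0.13912728]
1958 [ 0.48829281 -0.1226062   0.13987225] [ 0.48791079 -0.12272648  0.13911787]
t 11.25 tcp [ 0.4851 -0.0402  0.2161] phi -48.7 r 0.1108 theta 135.4 op 0.565 F [-0.3  0.1 -0.2]
dx dy dz mm [59.6 50.  16.1]
```

View pics/w5c.png

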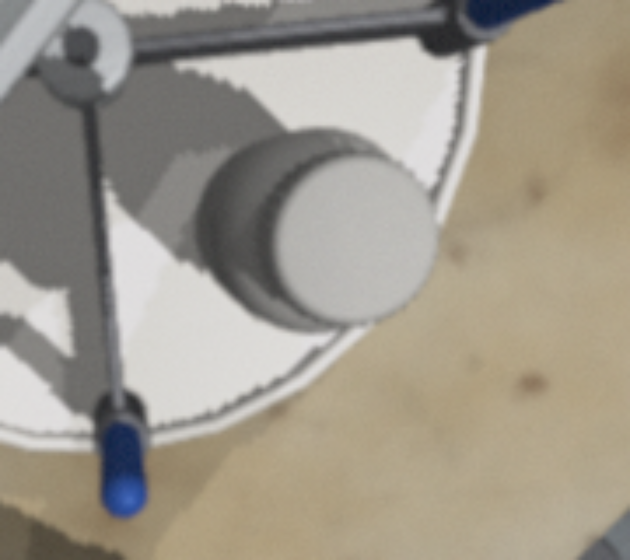

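>>> send_rows(
  series=[
    {"dx": 10,"dy": 8,"dz": 0,"turn": 0,"grip": 0.87},
    {"dx": 20,"dy": 17,"dz": 0,"turn": 0,"grip": 0.87},
    {"dx": 20,"dy": 17,"dz": 0,"turn": 0,"grip": 0.87},
    {"dx": 13,"dy": 11,"dz": 0,"turn": 0,"grip": 0.87},
    {"dx": 0,"dy": 0,"dz": 0,"turn": -0.14,"grip": 0.87},
    {"dx": 0,"dy": 0,"dz": 0,"turn": -0.14,"grip": 0.87},
    {"dx": 0,"dy": 0,"dz": 0,"turn": -0.14,"grip": 0.87},
    {"dx": 0,"dy": 0,"dz": 0,"turn": -0.14,"grip": 0.87},
    {"dx": 0,"dy": 0,"dz": 0,"turn": -0.14,"grip": 0.87},
    {"dx": 0,"dy": 0,"dz": 0,"turn": -0.14,"grip": 0.87},
    {"dx": 0,"dy": 0,"dz": 0,"turn": 0,"grip": 0.87},
    {"dx": 0,"dy": 0,"dz": 0,"turn": 0,"grip": 0.87},
  ],
)

```text
clock: 12.45
tool_pos: [0.4855, -0.1228, 0.2138]
eef_rot: [1.0, -0.007, -0.001, -0.0]
contact_force: [0.2, -1.1, 0.2]
opening: 0.87
```

```bash
python3 -c "
from h import *
delta([.487,-.1225,.084])
w=snapshot('wrist');save(w,'w6.png');np.savez('w6.npz',p=w)
X=cloud(w); a=X[(abs(X[:,2]-.14)<.004)&(np.hypot(*(X[:,:2]-[.488,-.12]).T)<.035)]; print(len(a),a.mean(0),(a.min(0)+a.max(0))/2)
"
```

```text
t 12.45 tcp [ 0.4855 -0.1228  0.2138] phi -0.8 r 0.0787 theta 183.5 op 0.87 F [ 0.2 -1.1  0.2]
dx dy dz mm [  1.5  -0.3 129.8]
1626 [ 0.48841817 -0.12246763  0.13999906] [ 0.48731371 -0.12259126  0.13908106]
```

View pics/w6.png

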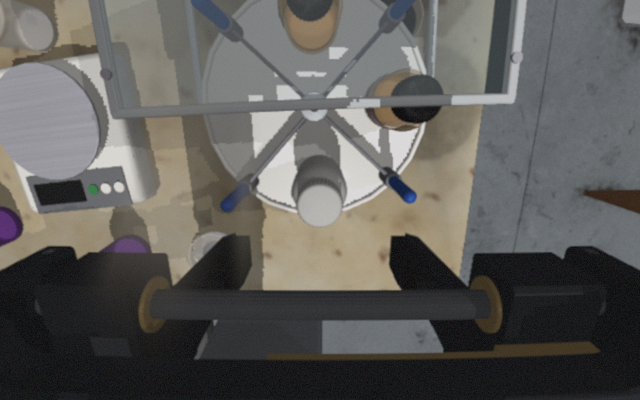

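>>> send_rows(
  series=[
    {"dx": 2,"dy": 0,"dz": 20,"turn": 0,"grip": 0.87},
    {"dx": 0,"dy": 0,"dz": 25,"turn": 0,"grip": 0.87},
    {"dx": 0,"dy": 0,"dz": 25,"turn": 0,"grip": 0.87},
    {"dx": 0,"dy": 0,"dz": 20,"turn": 0,"grip": 0.87},
    {"dx": 0,"dy": 0,"dz": 18,"turn": 0,"grip": 0.87},
    {"dx": 0,"dy": 0,"dz": 12,"turn": 0,"grip": 0.87},
    {"dx": 0,"dy": 0,"dz": 8,"turn": 0,"grip": 0.87},
    {"dx": 0,"dy": 0,"dz": 0,"turn": 0,"grip": 0.87},
  ],
)

```text
clock: 13.3
tool_pos: [0.4879, -0.1221, 0.086]
eef_rot: [1.0, -0.005, -0.001, -0.0]
contact_force: [0.0, -0.3, 0.7]
opening: 0.871
```

>>> send_rows(
  force=15,
  series=[
    {"dx": 0,"dy": 0,"dz": 0,"turn": 0,"grip": 0.7},
    {"dx": 0,"dy": 0,"dz": 0,"turn": 0,"grip": 0.62},
    {"dx": 0,"dy": 0,"dz": 0,"turn": 0,"grip": 0.5},
    {"dx": 0,"dy": 0,"dz": 0,"turn": 0,"grip": 0.4},
    {"dx": 0,"dy": 0,"dz": 0,"turn": 0,"grip": 0.4},
    {"dx": 0,"dy": 0,"dz": 0,"turn": 0,"grip": 0.4},
  ],
)

```text
clock: 13.9
tool_pos: [0.4887, -0.1221, 0.0872]
eef_rot: [1.0, -0.005, 0.001, 0.0]
contact_force: [0.4, 1.0, 5.7]
opening: 0.572
```

```bash
python3 -c "
from h import *
tool()
w=snapshot('wrist');save(w,'w7.png')
w=snapshot('scene');save(w,'s7.png')
"
```

```text
t 13.9 tcp [ 0.4887 -0.1221  0.0872] phi -0.5 r 0.0754 theta 183.1 op 0.572 F [0.4 1.  5.7]
```

View pics/w7.png

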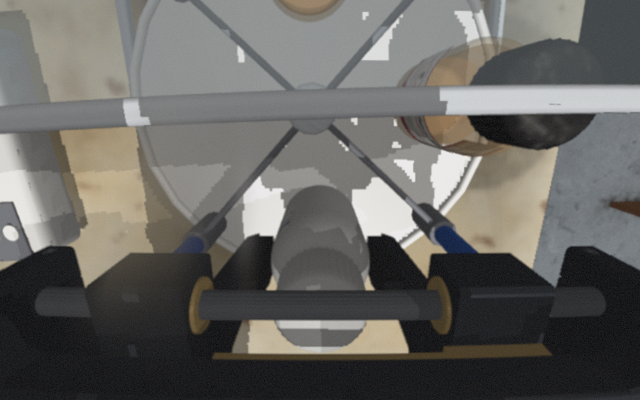

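View pics/s7.png

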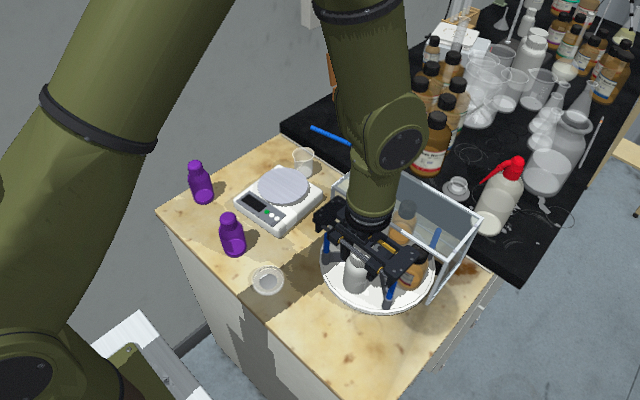

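>>> send_rows(
  force=15,
  series=[
    {"dx": 0,"dy": 0,"dz": 0,"turn": 0,"grip": 0.72},
    {"dx": 0,"dy": 0,"dz": 0,"turn": 0,"grip": 0.72},
    {"dx": 0,"dy": 0,"dz": 3,"turn": 0,"grip": 0.72},
    {"dx": 0,"dy": 0,"dz": 2,"turn": 0,"grip": 0.72},
    {"dx": 0,"dy": 0,"dz": 0,"turn": 0,"grip": 0.72},
  ],
)

```text
clock: 14.5
tool_pos: [0.4879, -0.122, 0.0812]
eef_rot: [1.0, -0.005, -0.0, -0.0]
contact_force: [-0.1, -0.4, -0.4]
opening: 0.714
```

>>> send_rows(
  force=15,
  series=[
    {"dx": 0,"dy": 0,"dz": 0,"turn": 0,"grip": 0.62},
    {"dx": 0,"dy": 0,"dz": 0,"turn": 0,"grip": 0.55},
    {"dx": 0,"dy": 0,"dz": 0,"turn": 0,"grip": 0.45},
    {"dx": 0,"dy": 0,"dz": 0,"turn": 0,"grip": 0.45},
    {"dx": 0,"dy": 0,"dz": 0,"turn": 0,"grip": 0.45},
  ],
)

```text
clock: 15.0
tool_pos: [0.4882, -0.1221, 0.0817]
eef_rot: [1.0, -0.005, -0.0, 0.0]
contact_force: [0.9, -0.2, -0.7]
opening: 0.577
```

>>> send_rows(
  force=18,
  series=[
    {"dx": 0,"dy": 0,"dz": 0,"turn": 0,"grip": 0.45},
    {"dx": 0,"dy": 0,"dz": -3,"turn": 0,"grip": 0.45},
    {"dx": 0,"dy": 0,"dz": -7,"turn": 0,"grip": 0.45},
    {"dx": 0,"dy": 0,"dz": -15,"turn": 0,"grip": 0.45},
    {"dx": 0,"dy": 0,"dz": -20,"turn": 0,"grip": 0.45},
    {"dx": 0,"dy": 0,"dz": -20,"turn": 0,"grip": 0.45},
    {"dx": 0,"dy": 0,"dz": -20,"turn": 0,"grip": 0.45},
    {"dx": 0,"dy": 0,"dz": -20,"turn": 0,"grip": 0.45},
    {"dx": 0,"dy": 0,"dz": -15,"turn": 0,"grip": 0.45},
    {"dx": 0,"dy": 0,"dz": -10,"turn": 0,"grip": 0.45},
    {"dx": 0,"dy": 0,"dz": 0,"turn": 0,"grip": 0.45},
  ],
)

```text
clock: 16.1
tool_pos: [0.489, -0.1222, 0.2131]
eef_rot: [1.0, -0.005, 0.001, 0.0]
contact_force: [-0.7, -0.7, -1.3]
opening: 0.581
```

```bash
python3 -c "
from h import *
delta([.554,.161,.2])
w=snapshot('scene');save(w,'s8.png')
im=w['img'][170:330,230:490,::-1]; cv2.imwrite('pics/s8c.png',cv2.resize(im,None,fx=3,fy=3,interpolation=cv2.INTER_CUBIC))
"
```

```text
t 16.1 tcp [ 0.489  -0.1222  0.2131] phi -0.5 r 0.0752 theta 183.2 op 0.581 F [-0.7 -0.7 -1.3]
dx dy dz mm [  62.4 -283.8   13.1]
```

View pics/s8c.png

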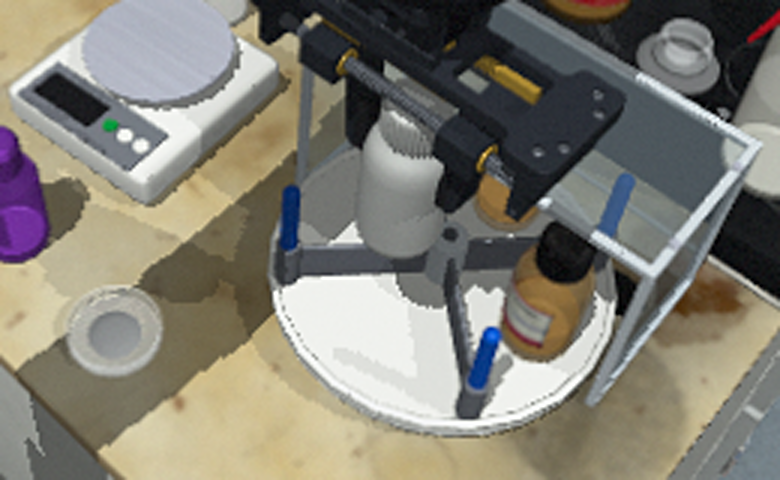

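>>> send_rows(
  series=[
    {"dx": 0,"dy": -8,"dz": 0,"turn": 0,"grip": 0.45},
    {"dx": 0,"dy": -16,"dz": 0,"turn": 0,"grip": 0.45},
    {"dx": 0,"dy": -24,"dz": 0,"turn": 0,"grip": 0.45},
    {"dx": 0,"dy": -24,"dz": 0,"turn": 0,"grip": 0.45},
    {"dx": 0,"dy": -24,"dz": 0,"turn": 0,"grip": 0.45},
    {"dx": 0,"dy": -24,"dz": 0,"turn": 0,"grip": 0.45},
    {"dx": 0,"dy": -24,"dz": 0,"turn": 0,"grip": 0.45},
    {"dx": 0,"dy": -24,"dz": 0,"turn": 0,"grip": 0.45},
    {"dx": 14,"dy": -24,"dz": 0,"turn": 0,"grip": 0.45},
    {"dx": 14,"dy": -24,"dz": 0,"turn": 0,"grip": 0.45},
    {"dx": 14,"dy": -24,"dz": 0,"turn": 0,"grip": 0.45},
    {"dx": 14,"dy": -24,"dz": 0,"turn": 0,"grip": 0.45},
    {"dx": 5,"dy": -12,"dz": 0,"turn": 0,"grip": 0.45},
    {"dx": 2,"dy": -8,"dz": 0,"turn": 0,"grip": 0.45},
    {"dx": 0,"dy": 0,"dz": 0,"turn": 0,"grip": 0.45},
    {"dx": 0,"dy": 0,"dz": 0,"turn": 0,"grip": 0.45},
  ],
)

```text
clock: 17.75
tool_pos: [0.5531, 0.1599, 0.2115]
eef_rot: [1.0, -0.005, -0.001, 0.001]
contact_force: [0.2, -0.1, -0.9]
opening: 0.577
```

```bash
python3 -c "
from h import *
delta([.554,.162,.117])
w=snapshot('scene');save(w,'s9.png')
im=w['img'][100:270,190:400,::-1]; cv2.imwrite('pics/s9c.png',cv2.resize(im,None,fx=3.5,fy=3.5,interpolation=cv2.INTER_CUBIC))
w=snapshot('wrist');save(w,'w9.png')
a=np.arange(0,6.28,.1)
"
```

```text
t 17.75 tcp [0.5531 0.1599 0.2115] phi -0.6 r 0.2781 theta 92.3 op 0.577 F [ 0.2 -0.1 -0.9]
dx dy dz mm [ 0.9 -2.1 94.5]
```

View pics/s9c.png

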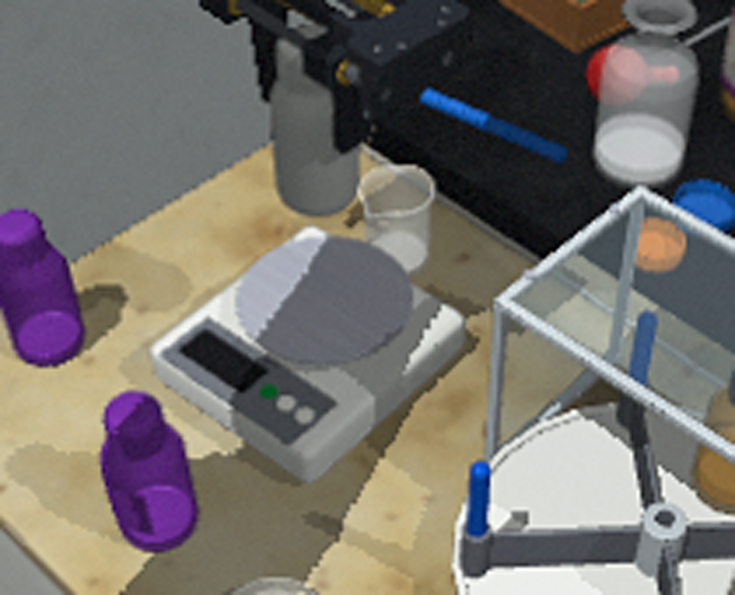

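View pics/w9.png

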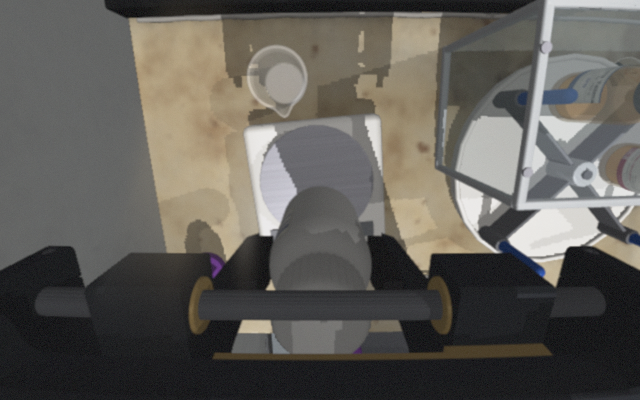

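>>> send_rows(
  series=[
    {"dx": 1,"dy": -2,"dz": 8,"turn": 0,"grip": 0.45},
    {"dx": 0,"dy": 0,"dz": 15,"turn": 0,"grip": 0.45},
    {"dx": 0,"dy": 0,"dz": 20,"turn": 0,"grip": 0.45},
    {"dx": 0,"dy": 0,"dz": 20,"turn": 0,"grip": 0.45},
    {"dx": 0,"dy": 0,"dz": 14,"turn": 0,"grip": 0.45},
    {"dx": 0,"dy": 0,"dz": 8,"turn": 0,"grip": 0.45},
    {"dx": 0,"dy": 0,"dz": 5,"turn": 0,"grip": 0.45},
    {"dx": 0,"dy": 0,"dz": 0,"turn": 0,"grip": 0.45},
    {"dx": 0,"dy": 0,"dz": 0,"turn": 0,"grip": 0.45},
  ],
)

```text
clock: 18.75
tool_pos: [0.5553, 0.1633, 0.1222]
eef_rot: [1.0, -0.005, 0.0, -0.0]
contact_force: [0.9, -0.7, -1.1]
opening: 0.573
```

>>> send_rows(
  series=[
    {"dx": 0,"dy": 0,"dz": 1.5,"turn": 0,"grip": 0.45},
    {"dx": 0,"dy": 0,"dz": 1.5,"turn": 0,"grip": 0.45},
    {"dx": 0,"dy": 0,"dz": 1,"turn": 0,"grip": 0.45},
    {"dx": 0,"dy": 0,"dz": 0,"turn": 0,"grip": 0.45},
  ],
)

```text
clock: 19.15
tool_pos: [0.5548, 0.1634, 0.1177]
eef_rot: [1.0, -0.005, -0.0, 0.0]
contact_force: [0.2, 0.6, -1.0]
opening: 0.573
```

```bash
python3 -c "
from h import *
tool()
w=snapshot('scene');save(w,'s10.png')
im=w['img'][100:270,190:400,::-1]; cv2.imwrite('pics/s10c.png',cv2.resize(im,None,fx=3.5,fy=3.5,interpolation=cv2.INTER_CUBIC))
"
```

```text
t 19.15 tcp [0.5548 0.1634 0.1177] phi -0.5 r 0.2815 theta 91.9 op 0.573 F [ 0.2  0.6 -1. ]
```

View pics/s10c.png

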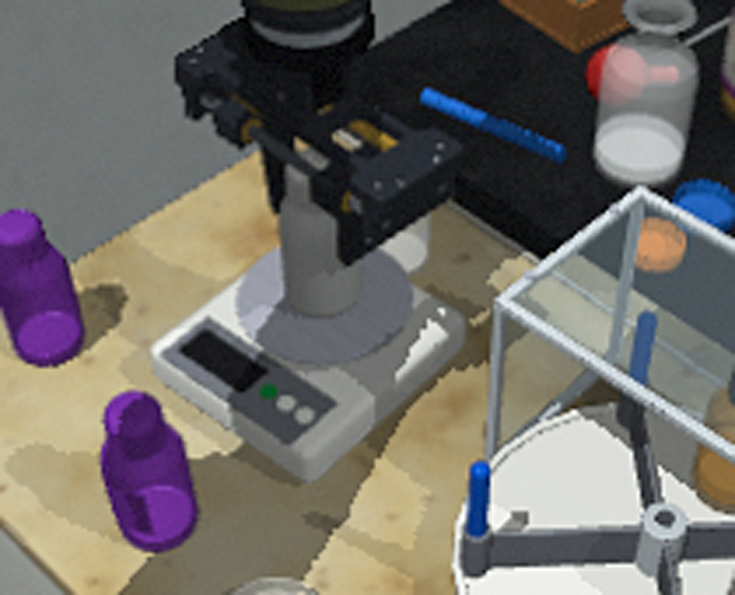

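Centred on the pan, about 3 mm above it. I'll creep down until the force shows contact.

>>> send_rows(
  series=[
    {"dx": 0,"dy": 0,"dz": 1,"turn": 0,"grip": 0.45},
    {"dx": 0,"dy": 0,"dz": 1,"turn": 0,"grip": 0.45},
    {"dx": 0,"dy": 0,"dz": 0,"turn": 0,"grip": 0.45},
  ],
)

```text
clock: 19.5
tool_pos: [0.5548, 0.1633, 0.1156]
eef_rot: [1.0, -0.005, -0.0, 0.0]
contact_force: [-0.2, 0.6, -1.5]
opening: 0.576
```

>>> send_rows(
  series=[
    {"dx": 0,"dy": 0,"dz": 1,"turn": 0,"grip": 0.45},
    {"dx": 0,"dy": 0,"dz": 0,"turn": 0,"grip": 0.45},
    {"dx": 0,"dy": 0,"dz": 0,"turn": 0,"grip": 0.45},
  ],
)

```text
clock: 19.8
tool_pos: [0.5549, 0.1633, 0.1147]
eef_rot: [1.0, -0.005, 0.0, 0.0]
contact_force: [0.0, -0.4, -0.5]
opening: 0.576
```

>>> send_rows(
  series=[
    {"dx": 0,"dy": 0,"dz": 1,"turn": 0,"grip": 0.45},
    {"dx": 0,"dy": 0,"dz": 0,"turn": 0,"grip": 0.45},
    {"dx": 0,"dy": 0,"dz": 0,"turn": 0,"grip": 0.45},
  ],
)

```text
clock: 20.1
tool_pos: [0.5551, 0.1633, 0.1146]
eef_rot: [1.0, -0.005, 0.0, -0.0]
contact_force: [-1.7, 0.4, 6.5]
opening: 0.577
```

>>> send_rows(
  series=[
    {"dx": 0,"dy": 0,"dz": -0.6,"turn": 0,"grip": 0.45},
    {"dx": 0,"dy": 0,"dz": 0,"turn": 0,"grip": 0.6},
    {"dx": 0,"dy": 0,"dz": 0,"turn": 0,"grip": 0.68},
    {"dx": 0,"dy": 0,"dz": 0,"turn": 0,"grip": 0.85},
    {"dx": 0,"dy": 0,"dz": 0,"turn": 0,"grip": 0.85},
    {"dx": 0,"dy": 0,"dz": 0,"turn": 0,"grip": 0.85},
  ],
)

```text
clock: 20.7
tool_pos: [0.5549, 0.1633, 0.1142]
eef_rot: [1.0, -0.005, -0.0, 0.0]
contact_force: [0.4, -0.1, 0.3]
opening: 0.85
```

```bash
python3 -c "
from h import *
tool()
w=snapshot('wrist');save(w,'w11.png')
"
```

```text
t 20.7 tcp [0.5549 0.1633 0.1142] phi -0.5 r 0.2815 theta 91.9 op 0.85 F [ 0.4 -0.1  0.3]
```

View pics/w11.png

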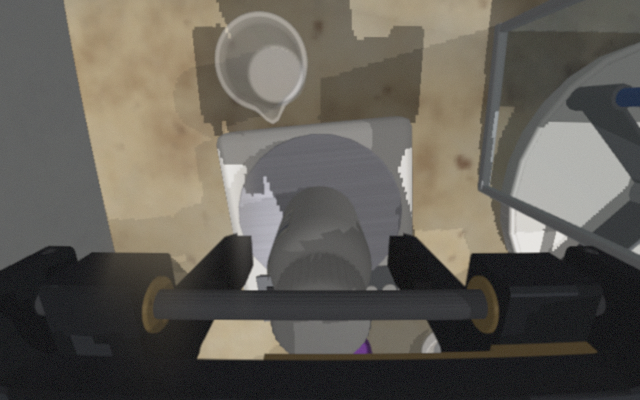

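The fingers are clear on both sides and the bottle is standing, so I'll retract straight up and then back.

>>> send_rows(
  series=[
    {"dx": 0,"dy": 0,"dz": -8,"turn": 0,"grip": 0.85},
    {"dx": 0,"dy": 0,"dz": -15,"turn": 0,"grip": 0.85},
    {"dx": 0,"dy": 0,"dz": -20,"turn": 0,"grip": 0.85},
    {"dx": 0,"dy": 0,"dz": -25,"turn": 0,"grip": 0.85},
    {"dx": 0,"dy": 0,"dz": -25,"turn": 0,"grip": 0.85},
    {"dx": 0,"dy": 0,"dz": -25,"turn": 0,"grip": 0.85},
    {"dx": -20,"dy": 0,"dz": -10,"turn": 0,"grip": 0.85},
    {"dx": -25,"dy": 0,"dz": 0,"turn": 0,"grip": 0.85},
    {"dx": -25,"dy": 0,"dz": 0,"turn": 0,"grip": 0.85},
    {"dx": -20,"dy": 0,"dz": 0,"turn": 0,"grip": 0.85},
    {"dx": -10,"dy": 0,"dz": 0,"turn": 0,"grip": 0.85},
    {"dx": 0,"dy": 0,"dz": 0,"turn": 0,"grip": 0.85},
  ],
)

```text
clock: 21.95
tool_pos: [0.454, 0.1644, 0.2428]
eef_rot: [1.0, -0.004, -0.0, -0.0]
contact_force: [1.1, 0.4, 0.0]
opening: 0.853
```

```bash
python3 -c "
from h import *
tool()
w=snapshot('scene');save(w,'s12.png')
im=w['img'][120:320,190:490,::-1]; cv2.imwrite('pics/s12c.png',cv2.resize(im,None,fx=2.6,fy=2.6,interpolation=cv2.INTER_CUBIC))
v=snapshot('wrist');save(v,'w12.png')
for q in (w,v):
  X=cloud(q); a=X[(abs(X[:,2]-.173)<.005)&(np.hypot(*(X[:,:2]-[.555,.163]).T)<.035)]; print(len(a),a.mean(0) if len(a) else 0,(a.min(0)+a.max(0))/2 if len(a) else 0)
"
```

```text
t 21.95 tcp [0.454  0.1644 0.2428] phi -0.5 r 0.303 theta 111.3 op 0.853 F [1.1 0.4 0. ]
174 [0.55196089 0.1619497  0.17212063] [0.55316971 0.16177431 0.17151945]
2324 [0.55416875 0.16238144 0.17296377] [0.55412872 0.16249249 0.17174193]
```

View pics/s12c.png

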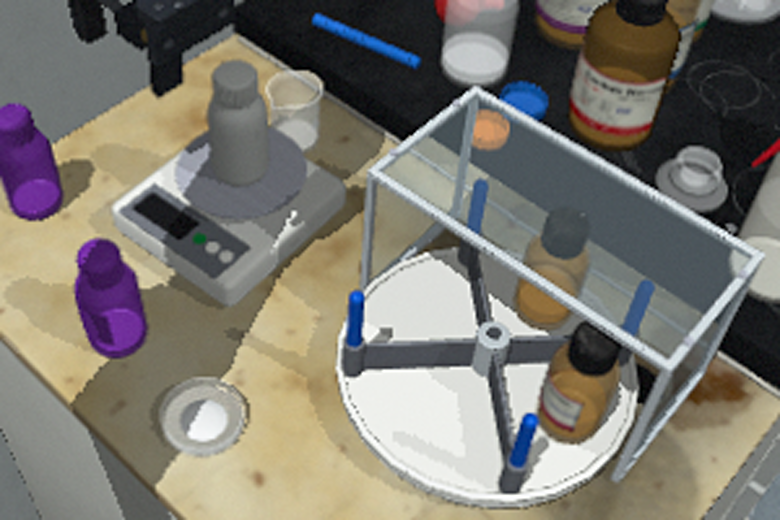

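View pics/w12.png

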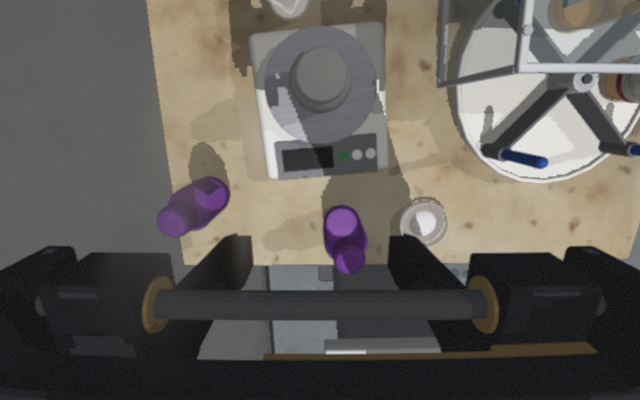

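The white bottle stands upright in the middle of the pan, with its cap top at (0.554, 0.162, 0.173). Both amber bottles and the beaker are standing, and the gripper is clear.

```bash
python3 -c "
from h import *
print(finish_job())"
```

```text
the job is handed in; nothing more can be done
None
```

I turned the carousel clockwise by about 165° in two pushes, each with the jaws loosely around a blue post. That brought the white bottle to the open front, about 3° off the middle. I then lifted it out by its body and set it down on the balance pan until the force reading showed contact. I released it and backed the gripper away, and handed the job in at about 22 s of the 64 s limit; no verdict was reported.

- **White bottle:** it stands upright. Its cap centre is at (0.554, 0.162) m, within about 2 mm of the pan centre I measured. The cap top is at 0.173 m, as expected for a bottle standing on the pan.
- **Other objects:** both amber bottles stand in their compartments and the beaker is upright. The carousel looked unmoved in the last pictures; I did not measure its speed.
- **Robot:** the gripper is open and about 10 cm clear, touching nothing.
- **Regrasp:** the first grip sat on the bottle's shoulder and pushed the tool up with 5.7 N. I opened the jaws, went about 5 mm lower and gripped again before lifting.
- **Disagreements:** the cameras differed by 1–3 mm on the bottle and pan positions. One wrist estimate of a post was about 11 mm off because I read the wrong pixel, so I did not use it.

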